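# Turn the tube rotator by its spokes until the tube stands upright

## Task

Turn the spoked wheel of the tube rotator by pushing its bare spokes with the fingertips, one after another, until the sample tube on it points straight up with its cap on top, and leave the wheel at rest there. Push gently and do not touch the tube itself. Leave the flask, the tip box and the bottle standing where they are.

Things in the scene. Friction and masses are not known exactly. Their poses are not given: they have to be found in the camera images.
- rotator: tube rotator, fixed to the bench: dark grey base plate 170 (x) x 150 (y) x 18 mm, column 44 x 56 mm, 208 mm high, with a spoked wheel on its +x side, which faces away from the robot within 23 degrees. Origin on the bench, z up. The wheel turns in a vertical plane parallel to own y and z, 40 mm ahead (own +x) of the origin. A 48 mm motor sticks out 50 mm behind the column at axle height
- axle (a point): centre of the wheel, in the plane of its spokes, 185 mm above the bench; axes as the rotator's, x along the wheel's axis. Wheel: aluminium hub, 68 mm diameter, 16 mm thick, with seven places evenly 51.4 degrees apart: the tube in one, in the other six bare round aluminium spokes 10 mm thick with rounded ends that reach 135 mm from the axis; no rim
- wheel (a joint): wheel angle in rad about the rotator's own +x: 0 (or any whole turn) when the tube points straight up; tube direction = -sin(angle) along own y, cos(angle) along z, so from 0 to pi it lies on the -y side. Turns freely either way, no stops, no spring; axle friction of 0.1 N m (about 1 N at a spoke's end) stops it where it is left
- tube: white capped sample tube held in the wheel in place of one spoke, in the plane of the spokes: 24 mm thick, with a 30 mm wide, 20 mm long cap at its outer end; a short aluminium socket 27 mm wide joins it to the hub. Origin at its inner end 45 mm from the axle, z pointing radially outward through the cap, whose top is 135 mm from the axle. Not to be touched
- flask: loose conical glass flask with an orange cap, 80 mm wide at the foot, 127 mm high, origin under its centre; a bystander
- tip_box: loose pipette-tip box, 85 x 120 mm, 64 mm high, origin under its centre; a bystander
- reagent: loose white plastic bottle, 60 mm diameter, 125 mm high, origin under its centre; a bystander

How it is judged (in metres and radians):
At the end, for the whole second after the job is handed in: the tube points straight up, cap on top, within 0.09 rad (5 degrees), the wheel is at rest (under 0.05 rad/s), and flask, tip box and bottle stand within 30 mm of where they were (angle between tube's own z axis and vertical below 0.09 rad and velocity of joint wheel between -0.05 and 0.05 rad/s and distance of each of flask, tip_box, reagent from where it was at the start of the episode below 0.03 m and angle between each of flask, tip_box, reagent's own z axis and vertical below 0.2 rad); the robot touches nothing.
It fails at once if the tube is touched (over 0.3 N) (contact force between any of the fingers, the arm and tube above 0.3 N).
It fails at once if the rotator or its wheel is pushed with more than 25 N (contact force between any of the fingers, the arm and rotator above 25 N).
It fails at once if flask, tip box or bottle is shifted over 30 mm, lifted or tipped (not ((distance of flask from where it was at the start of the episode below 0.03 m and angle between flask's own z axis and vertical below 0.2 rad) and (distance of tip_box from where it was at the start of the episode below 0.03 m and angle between tip_box's own z axis and vertical below 0.2 rad) and (distance of reagent from where it was at the start of the episode below 0.03 m and angle between reagent's own z axis and vertical below 0.2 rad))).
It also fails if it takes over 58 s, if anything falls off the work surface, if the arm or the gripper's body presses on something with over 40 N, if the wrist force passes 120 N, or if a joint passes its speed limit or range.

## Robot

A 6-joint arm with a two-finger parallel gripper is mounted at the origin on the work surface. World frame = base frame: x ahead of the robot, y to its left, z up, the work surface at z = 0. Lengths are in mm, angles in rad, forces in N, time in s.
With the tool pointing down it reaches from about 350 to 775 mm from the base axis. Payload 7.3 kg.
Tool frame: the origin (TCP) lies midway between the tips of the shut fingers; the grasp point (between the pads) lies 19 mm behind it (grasp_offset is the z of the grasp point in the tool frame, in mm); z points along the fingers, y is the direction in which the jaws open and shut (so a half turn about z gives the same grasp; the last joint's range is limited). The gripper opens to 92 mm and grips with 3 to 60 N. Pads are 19 mm wide; open, the fingers measure 130 mm over their backs; the gripper's body (75 mm by 190 mm) begins 47 mm behind the grasp point.
Start: joints at [0.99, 0.342, 1.524, -0, 1.275, -0.146], TCP at [221.134, 476.177, 226.741] pointing down, gripper open.
Joint ranges: [-2.53, 2.53], [-0.77, 2.02], [0.04, 2.7], [-1, 4.14], [0.28, 2.66], [-3.11, 3.11]. Speed limits (rad/s): [2.57, 2.57, 3.14, 3.14, 3.14, 3.14].

## Interface

Orientations are given as [roll, pitch, yaw] about the fixed x, y, z axes, in that order (R = Rz(yaw) Ry(pitch) Rx(roll)).
In Python, from plant import get_obs, capture, camera_model, close_job, boxes_of, regions_of, place_of, grasp_offset gives the robot as it stands. The module is installed in compiled form; this text tells all that it offers.
- The arm moves only by the tool send_rows, never from a script. Its argument "targets" is a list that holds one entry, the list of rows, each a list of 7 numbers: the turn, a rotation vector about the tool's x, y, z in degrees, then the shift along the tool's x, y, z in mm, then the closure, from -1 (fully open) to 1 (shut). A call has 1 to 5 rows; each row is the pose to reach, as a shift and turn from the pose commanded when the call began, along the tool's axes at that moment; what a row does not reach only later rows make up. A row lasts 1/12 s, in which the tool goes at most 41.7 mm and 7.16 degrees, less where a joint would pass 70% of its speed; a pose out of reach is approached as far as the arm can. A call with a gripper value outside its range is refused whole. The fingers move at their own pace and stop on an object; the grip force is fixed at half the most. Time passes only in rows, so rows that repeat a pose let the fingers close. It gives the time, the measured TCP pose, the force and the opening at its end, in the units of the state.
- get_obs(): the state, without advancing time (a new reading comes with each control period).
- capture(name): name is "scene" or "top"; returns the picture (480x640x3 uint8, red, green, blue); there is no depth.
- camera_model(name): a dict with "K" (3x3 intrinsics, pixels), "world_to_cam" (4x4, takes a point from world to camera coordinates). Camera axes: x right, y up, looking along -z (the intrinsics and any distortion apply to the point x, -y, -z); pixel columns grow to the right and rows downward; lengths in mm; the calibration is good to about 2 mm. A picture is of the moment at which its call begins. camera_model takes no time and is no camera call.
- close_job(): hands the job in, once; it reports no verdict.
Trained networks look in the newest picture that a camera, given by its name, has taken for a name from the list of things; names that differ only in an ending like _2 or _b are one class to them, and where a whole thing is asked for, a point or a joint stands for the part that bears it (a point fixed in the world has none). Each returns a list of dicts, best first, with "conf" (0 to 1); they miss things now and then, are a little off and sometimes report something else, mostly with a low value. They report only what shows in the picture. A call takes as long as a camera call.
- boxes_of(label, camera): "location" ([row, column] in pixels, amid what is visible of it).
- regions_of(label, camera): "region" (480x640 bool, what is visible of it) and "location" ([row, column] in pixels, amid what is visible of it).
- place_of(label, camera): "location" ([row, column] in pixels: a listed point, or the origin of a listed thing).
The state is a dict: "time": time; "joint_positions": joint angles; "dq": joint speeds; "tau": joint torques, N m; "tool_pos": TCP position; "tcp_rot": TCP orientation; "contact_force": force on the tool from outside, world axes, zero at the start; "moment": the same for the moment, N m; "grip_width": finger opening in mm.
Only numpy, scipy, OpenCV 4.12 (cv2) and the standard library are available. Lean on these libraries where they do the work, as an engineer would, in place of code of your own. Each camera call takes 0.05 s, during which the arm holds its last target.

## Working session

There is one attempt and no reset: what is moved stays moved. The work goes in short steps, Python scripts to look and compute and a tool call to move; the robot and the scene stay as the last step left them, time stands still between calls to the robot, and variables do not carry over. Pictures are saved under pics/ and viewed, and the job is handed in when it is done.

Besides the shell and the picture viewer there is one more tool, called after "Call:" as a command line: name --argument value ..., lists and objects as JSON in quotes. send_rows: Moves the arm, as the interface text tells. Its arguments: {"type":"object","properties":{"targets":{"type":"array","items":{"type":"array","items":{"type":"array","items":{"type":"number"}}}}},"required":["targets"]}

```bash
mkdir -p pics
python3 - <<'E'
from plant import *
import cv2,numpy as np
print(get_obs())
for c in("scene","top"):
    im=capture(c); cv2.imwrite(f"pics/{c}0.png",im[:,:,::-1])
    m=camera_model(c); print(c,m["K"],m["world_to_cam"],[k for k in m])
    for l in("rotator","axle","tube","flask","tip_box","reagent"):
        print(l,[(r["location"],round(r["conf"],2)) for r in place_of(l,c)][:3])
print(get_obs()["time"])
E
```

```text
{'time': 0.0, 'joint_positions': array([ 9.89986430e-01,  3.42682296e-01,  1.52504886e+00, -3.58499081e-06,
        1.27543822e+00, -1.46018691e-01]), 'dq': array([-3.32981337e-04, -7.91290578e-05, -2.93296081e-03, -8.72864647e-04,
       -8.73990156e-04,  6.90581215e-04]), 'tau': array([ 1.23628652e-04, -4.31256759e+01, -2.44217688e+01,  7.16289645e-02,
        5.61873545e-02, -1.03188765e-04]), 'tool_pos': array([220.88938295, 475.78996417, 226.05485693]), 'tcp_rot': array([-3.14003221e+00, -2.26022410e-04,  2.70680232e+00]), 'contact_force': array([-0.00402406, -0.38253185,  0.28877914]), 'moment': array([ 0.01139207, -0.05702496, -0.05869947]), 'grip_width': 91.78741425151583}
scene [[564.84548586   0.         310.86215389]
 [  0.         564.84548586 231.09663691]
 [  0.           0.           1.        ]] [[-9.06598210e-02  9.95841797e-01  8.93939344e-03 -2.82366655e+01]
 [-7.93797925e-01 -7.76808348e-02  6.03200251e-01  4.10926080e+02]
 [ 6.01386441e-01  4.75899548e-02  7.97539682e-01 -1.64582149e+03]
 [ 0.00000000e+00  0.00000000e+00  0.00000000e+00  1.00000000e+00]] ['K', 'world_to_cam']
rotator [([236.1, 268.2], 0.89), ([296.0, 270.4], 0.56)]
axle [([196.6, 252.4], 0.84)]
tube [([201.2, 240.5], 0.58)]
flask [([264.4, 184.9], 0.94)]
tip_box [([300.5, 272.9], 0.84)]
reagent [([263.2, 371.8], 0.65)]
top [[500.64088083   0.         320.12296281]
 [  0.         500.64088083 237.65284408]
 [  0.           0.           1.        ]] [[ 1.05669272e-02 -9.99941529e-01  2.29737805e-03  8.73429605e+01]
 [ 9.89961650e-01  1.07852393e-02  1.40924128e-01 -6.14138031e+02]
 [-1.40940666e-01  7.85181159e-04  9.90017733e-01 -8.67021614e+02]
 [ 0.00000000e+00  0.00000000e+00  0.00000000e+00  1.00000000e+00]] ['K', 'world_to_cam']
rotator [([279.0, 382.6], 0.88)]
axle [([248.8, 406.4], 0.98)]
tube [([259.1, 424.0], 0.8)]
flask [([231.7, 471.5], 0.97)]
tip_box [([194.1, 370.1], 0.64)]
reagent [([253.2, 252.5], 0.77)]
0.7
```

View pics/scene0.png

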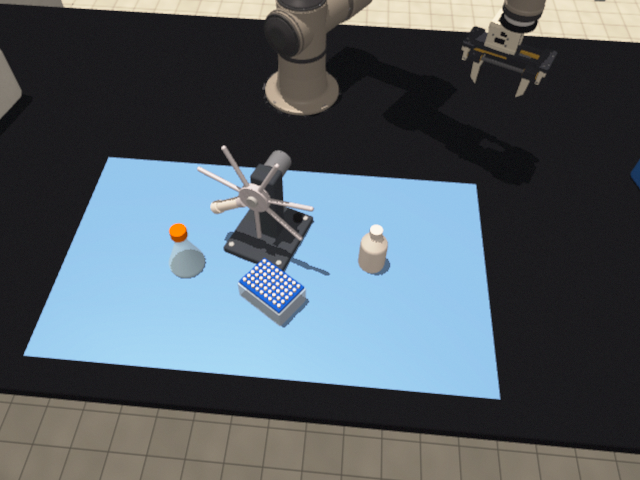

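View pics/top0.png

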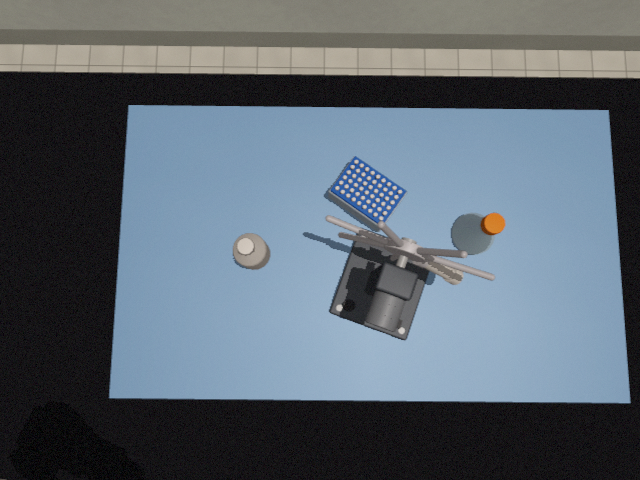

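Scene view: hub at about (row 197, col 254), tube on its left (-y) with the cap near (208, 216), and the flask close by at (264, 185). The top view shows the rotator yawed so the wheel runs from (218, 328) to (276, 492). Next I fit the pose.

```bash
cat > h.py <<'E'
import numpy as np,cv2
from plant import *
CM={c:camera_model(c) for c in("scene","top")}
def proj(P,c):
    P=np.atleast_2d(P); m=CM[c]; W=np.array(m["world_to_cam"]); q=P@W[:3,:3].T+W[:3,3]
    q=q*[1,-1,-1]; u=q@np.array(m["K"]).T; return u[:,:2]/u[:,2:]   # col,row
def ray(rc,c):
    m=CM[c]; W=np.array(m["world_to_cam"]); d=np.linalg.inv(m["K"])@[rc[1],rc[0],1]; d=d*[1,-1,-1]
    R=W[:3,:3]; return -R.T@W[:3,3], R.T@d
def onz(rc,c,z):
    o,d=ray(rc,c); return o+d*(z-o[2])/d[2]
def wheel_pts(ax,yaw,th,r0=34,r1=135):
    ey=np.array([-np.sin(yaw),np.cos(yaw),0]); out=[]
    for k in range(7):
        a=th+k*2*np.pi/7; d=-np.sin(a)*ey+np.cos(a)*np.array([0,0,1.]); out.append((ax+r0*d,ax+r1*d))
    return out
E
python3 - <<'E'
from h import *
for l,z in(("rotator",0),("axle",185),("flask",0),("tip_box",0),("reagent",0)):
    for c in CM: 
        r=place_of(l,c)
        if r: print(l,c,onz(r[0]["location"],c,z).round(1))
from scipy.optimize import least_squares
ims={c:capture(c) for c in CM}
tube={c:place_of("tube",c)[0]["location"] for c in CM}
axp={c:place_of("axle",c)[0]["location"] for c in CM}
reg={c:regions_of("tube",c)[0] for c in CM}
for c in CM: print(c,reg[c]["location"],reg[c]["conf"],reg[c]["region"].sum())
def model(p):
    ax=np.array([p[0],p[1],185]); t=wheel_pts(ax,p[2],p[3],45,90)[0]; return ax,t
def f(p):
    ax,t=model(p); e=[]
    for c in CM:
        e+=list(proj(ax,c)[0]-np.array(axp[c])[::-1]); e+=list(proj(t[0],c)[0]-np.array(tube[c])[::-1])
        e+=list(proj(t[1],c)[0]-np.array(reg[c]["location"])[::-1])
    return e
a0=onz(axp["top"],"top",185)
best=min((least_squares(f,[a0[0],a0[1],y,t],x_scale=[10,10,.1,.1]) for y in(-.4,0,.4) for t in(1,1.8,2.5)),key=lambda r:r.cost)
print(best.x,best.cost)
p=best.x
for c in CM:
    im=ims[c][:,:,::-1].copy()
    for k,(a,b) in enumerate(wheel_pts(np.array([p[0],p[1],185]),p[2],p[3])):
        u=proj([a,b],c); cv2.line(im,tuple(map(int,u[0])),tuple(map(int,u[1])),(0,0,255) if k==0 else (0,255,0),1)
    x,y=proj([p[0],p[1],185],c)[0]; x,y=int(x),int(y)
    cv2.imwrite(f"pics/{c}_fit.png",cv2.resize(im[y-75:y+75,x-100:x+100],None,fx=4,fy=4))
E
```

```text
rotator scene [534.8 -23.5   0. ]
rotator top [541.9 -24.7   0. ]
axle scene [573.4 -41.2 185. ]
axle top [577.2 -38.  185. ]
flask scene [ 631.9 -199.7    0. ]
flask top [ 634.  -195.2    0. ]
tip_box scene [705.7  10.2   0. ]
tip_box top [705.3  -1.7   0. ]
reagent scene [587.8 220.7   0. ]
reagent top [588.2 221.9   0. ]
scene [208.5, 220.3] 0.59 247
top [271.9, 446.9] 0.92 466
[ 5.77635629e+02 -3.91920036e+01 -3.12652074e-01  2.18728736e+00] 49.08991975524287
```

View pics/scene_fit.png

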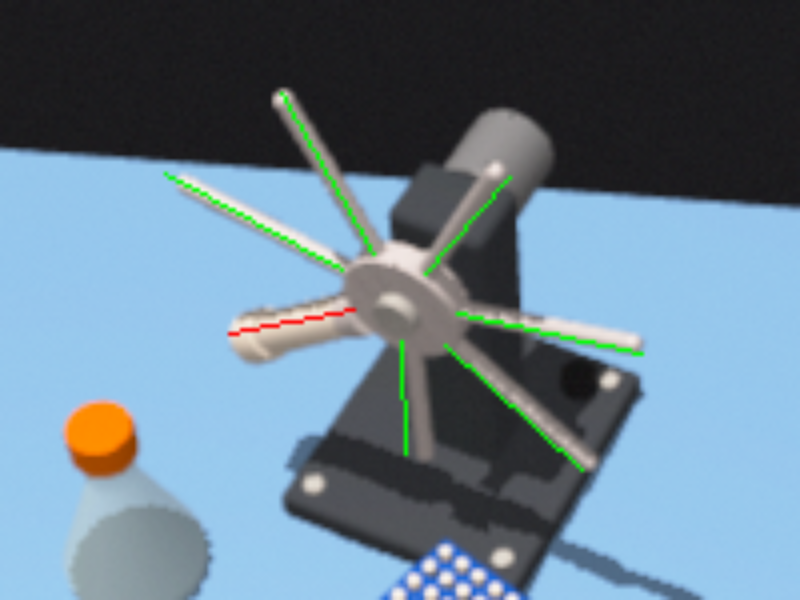

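View pics/top_fit.png

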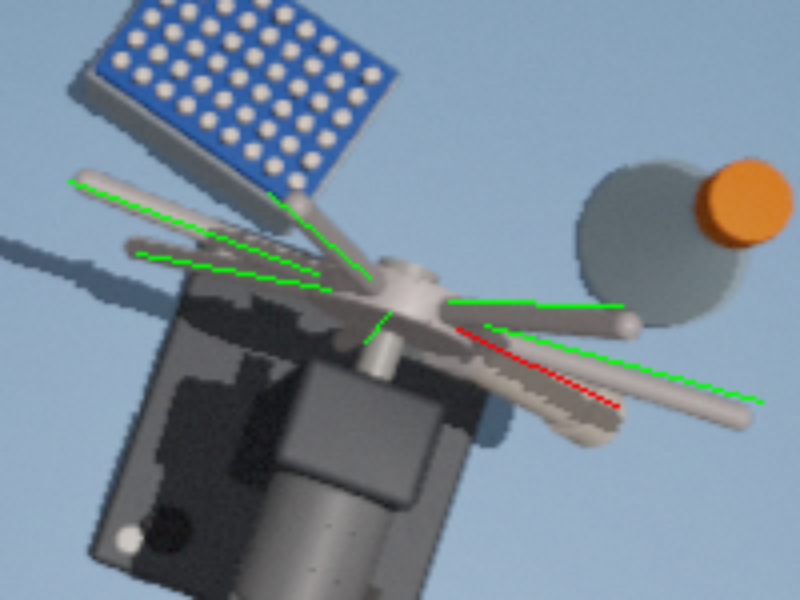

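Scene crop: the tube at left is fitted roughly and the spoke tips are visible. The fit is a few degrees off, so I refine it with six tips picked in the scene view and five in the top view.

```bash
cat > fit.py <<'E'
from h import *
from scipy.optimize import least_squares
p0=np.array([577.6356,-39.192,-.31265,2.18729])
S={6:(170,174),5:(281,96),4:(497,169),3:(637,344),2:(590,462),1:(425,456)}
T={6:(742,418),5:(630,325),4:(297,202),3:(86,182),2:(137,246)}
obs=[]
for c,D in(("scene",S),("top",T)):
    x,y=proj([p0[0],p0[1],185],c)[0].astype(int)
    for k,(u,v) in D.items(): obs.append((c,k,np.array([x-100+(u-1.5)/4,y-75+(v-1.5)/4])))
def f(p):
    w=wheel_pts(np.array([p[0],p[1],p[4]]),p[2],p[3],34,131)
    return np.concatenate([proj(w[k][1],c)[0]-o for c,k,o in obs]+[[(p[4]-185)/2]])
r=least_squares(f,[*p0,185],x_scale=[10,10,.1,.1,10],loss='soft_l1'); p=r.x
print(p.round(4),r.fun.round(1))
yaw=p[2]; print("origin",p[0]-40*np.cos(yaw),p[1]-40*np.sin(yaw))
for k,(a,b) in enumerate(wheel_pts(np.array([p[0],p[1],185]),p[2],p[3])): print(k,np.degrees(p[3]+k*2*np.pi/7)%360,b.round())
E
python3 fit.py
```

```text
[ 5.760491e+02 -3.724190e+01 -3.410000e-01  2.247900e+00  1.868278e+02] [ 3.   1.8  0.1  0.3 -0.4  0.5 -0.9 -0.1 -0.3 -0.1 -0.4 -1.1  0.5  0.
 -0.1  0.  -0.2  0.7 -0.3 -0.6 -0.4  0.2  0.9]
origin 538.3518205420296 -23.865913359086996
0 128.79389767135157 [ 541. -136.  100.]
1 180.22246909992302 [576. -37.  50.]
2 231.65104052849443 [611.  63. 101.]
3 283.0796119570659 [620.  87. 216.]
4 334.50818338563727 [595.  18. 307.]
5 25.93675481420871 [556. -93. 306.]
6 77.36532624278016 [ 532. -161.  215.]
```

```bash
cat > mv.py <<'E'
from h import *
from scipy.spatial.transform import Rotation as Rn, Slerp
AX=np.array([576.,-37.5,185.]); YAW=-0.341
EX=np.array([np.cos(YAW),np.sin(YAW),0]); EY=np.array([-np.sin(YAW),np.cos(YAW),0]); EZ=np.array([0,0,1.])
def goal(phi,r,al,xo=4):
    # phi deg towards +y from up, al tilt deg
    f,a=np.radians([phi,al]); p=AX+xo*EX+r*(np.sin(f)*EY+np.cos(f)*EZ)
    z=-(np.sin(a)*EY+np.cos(a)*EZ); y=EX; x=np.cross(y,z)
    return p,Rn.from_matrix(np.c_[x,y,z])
def cur():
    o=get_obs(); return o["tool_pos"],Rn.from_euler("xyz",o["tcp_rot"])
def rows(goals,cl=1):
    p0,R0=cur(); out=[]
    for p,R in goals:
        out.append([*(R0.inv()*R).as_rotvec(degrees=True).round(1),*R0.inv().apply(p-p0).round(1),cl])
    print("[",",\n".join(str([float(v) for v in r]) for r in out),"]")
    print("dist",np.linalg.norm(goals[-1][0]-p0),"ang",np.linalg.norm(out[-1][:3]))
def st():
    o=get_obs(); d=o["tool_pos"]-AX
    print(round(o["time"],2),"own xyz",(d@EX).round(1),(d@EY).round(1),(d@EZ).round(1),"phi",np.degrees(np.arctan2(d@EY,d@EZ)).round(1),"F",o["contact_force"].round(1),"q",o["joint_positions"].round(2),"w",round(o["grip_width"]),o["tool_pos"].round())
E
python3 - <<'E'
from mv import *
st()
p,R=goal(8,270,12)
p1,R1=cur(); 
print(p)
rows([(np.array([250,440,400.]),R1),(np.array([400,250,455.]),Slerp([0,1],Rn.concatenate([R1,R]))([.5])[0]),(p,R)])
E
```

```text
1.6 own xyz -506.2 365.4 41.7 phi 83.5 F [-0.6 -0.2 -0.1] q [ 0.99  0.34  1.52  0.    1.28 -0.15] w 92 [221. 476. 227.]
[592.33645904  -3.42462342 452.37237856]
[ [0.0, 0.0, 0.0, -41.4, -20.6, -173.3, 1.0],
[4.4, -4.9, 42.1, -257.5, -129.8, -228.3, 1.0],
[8.9, -9.7, 84.3, -538.7, -278.6, -225.7, 1.0] ]
dist 647.1067443784978 ang 85.32168540295017
```

Call:
send_rows --targets '[[[0,0,0,-41,-21,-173,1],[0,0,0,-41,-21,-173,1],[0,0,0,-41,-21,-173,1],[0,0,0,-41,-21,-173,1],[0,0,0,-41,-21,-173,1]]]'

```text
time: 2.02
tool_pos: [250.8, 439.8, 406.4]
tcp_rot: [3.132, 0.003, 2.706]
contact_force: [0.5, -0.2, 0.5]
grip_width: 63.0
```

Run:
```python
from mv import *
st()
p,R=goal(8,270,12)
rows([(p,R)])
```

```text
2.02 own xyz -466.1 341.1 221.4 phi 57.0 F [ 0.5 -0.2  0.5] q [ 0.9   0.23  1.2  -0.    1.7  -0.23] w 63 [251. 440. 406.]
[ [9.4, -10.0, 84.2, -496.8, -257.2, -47.1, 1.0] ]
dist 561.4204840438035 ang 85.31119504496465
```

Call:
send_rows --targets '[[[9.4,-10,84.2,-497,-257,-47,1],[9.4,-10,84.2,-497,-257,-47,1],[9.4,-10,84.2,-497,-257,-47,1],[9.4,-10,84.2,-497,-257,-47,1],[9.4,-10,84.2,-497,-257,-47,1]]]'

```text
time: 2.43
tool_pos: [377.2, 274.1, 417.6]
tcp_rot: [-3.099, 0.09, 2.086]
contact_force: [-0.0, -0.4, -1.0]
grip_width: 29.8
```

Run:
```python
from mv import *
st()
p,R=goal(8,270,12)
rows([(p,R)])
```

```text
2.43 own xyz -291.6 227.1 232.6 phi 44.3 F [-0.  -0.4 -1. ] q [ 0.53  0.19  1.22 -0.09  1.77 -0.  ] w 30 [377. 274. 418.]
[ [5.1, -5.4, 48.6, -349.2, 50.4, -5.5, 1.0] ]
dist 352.8342668981023 ang 49.164316328003586
```

Call:
send_rows --targets '[[[5.1,-5.4,48.6,-349,50,-5,1],[5.1,-5.4,48.6,-349,50,-5,1],[5.1,-5.4,48.6,-349,50,-5,1],[5.1,-5.4,48.6,-349,50,-5,1],[5.1,-5.4,48.6,-349,50,-5,1]]]'

```text
time: 2.85
tool_pos: [505.1, 110.6, 437.7]
tcp_rot: [-3.119, 0.182, 1.464]
contact_force: [0.8, 0.6, -0.3]
grip_width: 0.9
```

Run:
```python
from mv import *
st()
p,R=goal(8,270,12)
rows([(p,R)])
```

```text
2.85 own xyz -116.4 115.8 252.7 phi 24.6 F [ 0.8  0.6 -0.3] q [ 0.17  0.32  1.   -0.18  1.88  0.23] w 1 [505. 111. 438.]
[ [1.3, -1.4, 13.2, -105.0, 98.9, 2.1, 1.0] ]
dist 144.30551096339704 ang 13.337541002748594
```

Call:
send_rows --targets '[[[1.3,-1.4,13.2,-105,99,2,1],[1.3,-1.4,13.2,-105,99,2,1],[1.3,-1.4,13.2,-105,99,2,1],[1.3,-1.4,13.2,-105,99,2,1],[1.3,-1.4,13.2,-105,99,2,1]]]'

```text
time: 3.27
tool_pos: [594.4, -5.1, 450.1]
tcp_rot: [-3.14, 0.21, 1.231]
contact_force: [-0.1, 0.2, -0.6]
grip_width: 0.7
```

Run:
```python
from mv import *
st()
rows([goal(8,r,12) for r in(240,205,170,135,100)])
im=capture("scene"); cv2.imwrite("pics/s1.png",cv2.resize(im[100:320,130:400],None,fx=2.9,fy=2.7)[:,:,::-1])
```

```text
3.27 own xyz 6.5 36.7 265.1 phi 7.9 F [-0.1  0.2 -0.6] q [-0.03  0.5   0.69 -0.22  2.    0.22] w 1 [594.  -5. 450.]
[ [-0.1, 0.0, 0.1, 2.5, -2.5, 27.5, 1.0],
[-0.1, 0.0, 0.1, 4.9, -2.4, 62.4, 1.0],
[-0.1, 0.0, 0.1, 7.4, -2.4, 97.3, 1.0],
[-0.1, 0.0, 0.1, 9.8, -2.3, 132.2, 1.0],
[-0.1, 0.0, 0.1, 12.3, -2.3, 167.1, 1.0] ]
dist 167.6049404789026 ang 0.14142135623730953
```

View pics/s1.png

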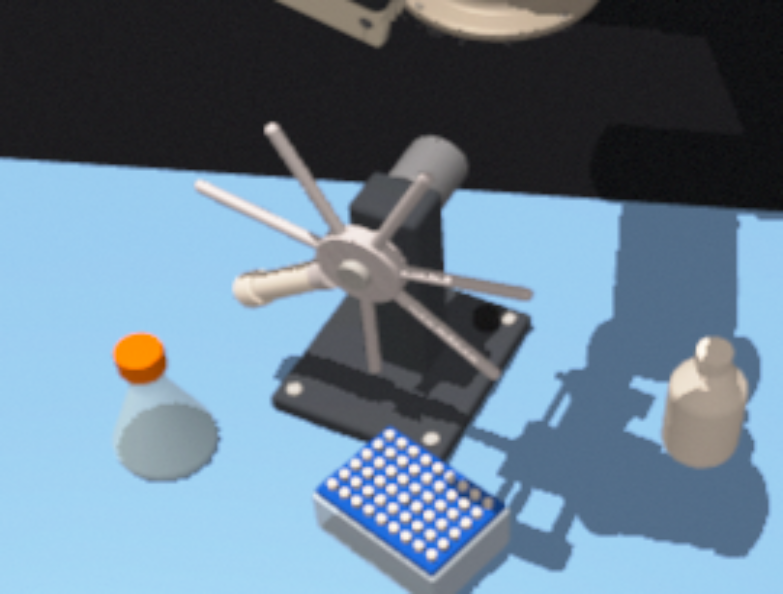

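The wheel hasn't moved. The shut fingers are above the wheel at the top of the crop, and the gap between the two top spokes is free, so I insert.

Call:
send_rows --targets '[[[0,0,0,2.5,-2.5,27,1],[0,0,0,5,-2.5,55,1],[0,0,0,7,-2.5,80,1],[0,0,0,8,-2.5,100,1],[0,0,0,8,-2.5,100,1]]]'

```text
time: 3.73
tool_pos: [583.4, -11.2, 348.6]
tcp_rot: [-3.133, 0.21, 1.239]
contact_force: [-0.3, 1.3, -0.4]
grip_width: 0.6
```

Run:
```python
from mv import *
st()
rows([goal(8,r,12) for r in(155,140,125,110,100)])
for c in CM:
    im=capture(c); x,y=proj(AX+[0,0,60],c)[0].astype(int); cv2.imwrite(f"pics/{c}2.png",cv2.resize(im[max(0,y-100):y+100,x-133:x+133],None,fx=3,fy=3)[:,:,::-1])
```

```text
3.73 own xyz -1.8 27.3 163.6 phi 9.5 F [-0.3  1.3 -0.4] q [-0.04  0.46  1.04 -0.2   1.71  0.27] w 1 [583. -11. 349.]
[ [-0.4, 0.0, 0.5, -3.5, 5.9, 11.0, 1.0],
[-0.4, 0.0, 0.5, -2.5, 6.0, 26.0, 1.0],
[-0.4, 0.0, 0.5, -1.4, 6.1, 41.0, 1.0],
[-0.4, 0.0, 0.5, -0.4, 6.2, 55.9, 1.0],
[-0.4, 0.0, 0.5, 0.4, 6.2, 65.9, 1.0] ]
dist 66.18441295068456 ang 0.6403124237432849
```

View pics/scene2.png

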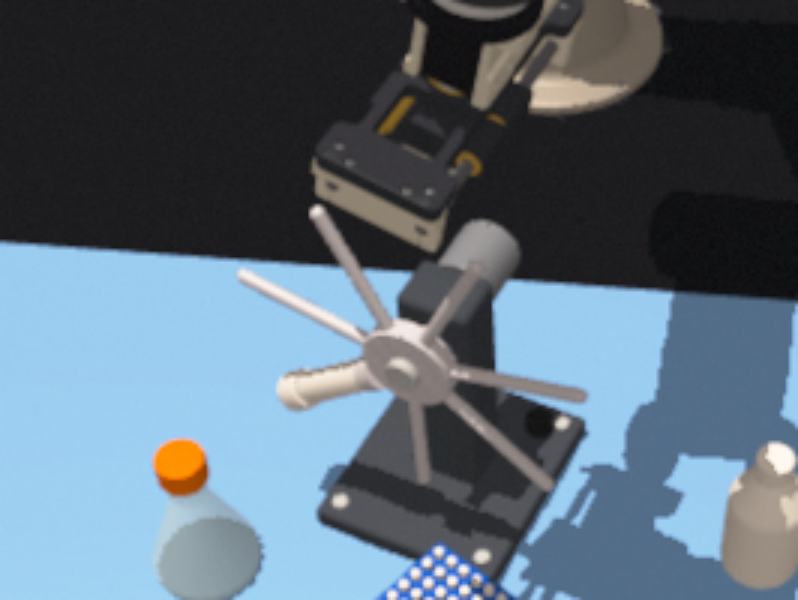

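View pics/top2.png

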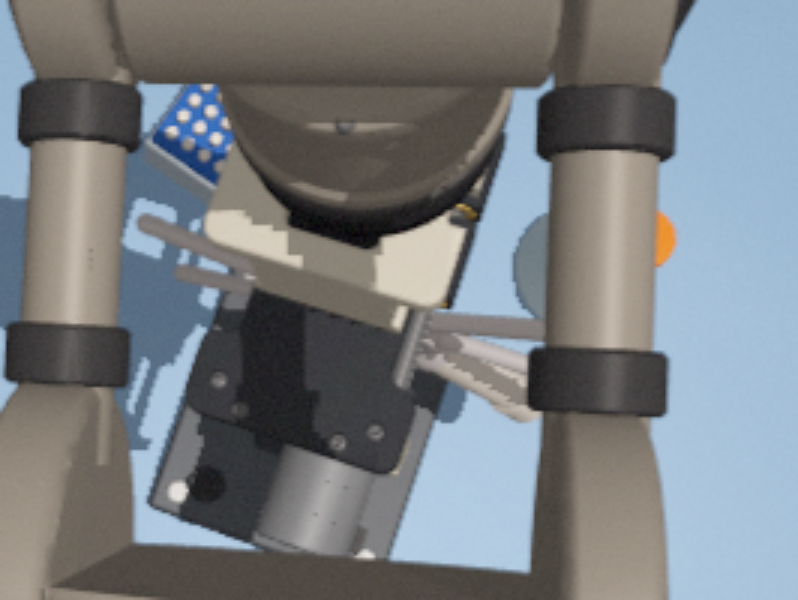

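Run:
```python
from mv import *
p,R=cur(); x0,y0=proj(AX+[0,0,60],"scene")[0].astype(int)
im=cv2.imread("pics/scene2.png")
for l,o in(("tcp",[0,0,0]),("y+",[0,19,0]),("y-",[0,-19,0]),("b66",[0,0,-66]),("b66y+",[0,95,-66]),("b66y-",[0,-95,-66])):
    u=proj(p+R.apply(o),"scene")[0]; v=((u-[x0-133,y0-100])*3).astype(int); print(l,v); cv2.circle(im,tuple(v),4,(0,0,255),-1); cv2.putText(im,l,tuple(v+5),0,.5,(0,255,0),1)
cv2.imwrite("pics/s2b.png",im)
```

```text
tcp [428 193]
y+ [414 214]
y- [443 173]
b66 [443 117]
b66y+ [362 226]
b66y- [516  20]
```

View pics/s2b.png

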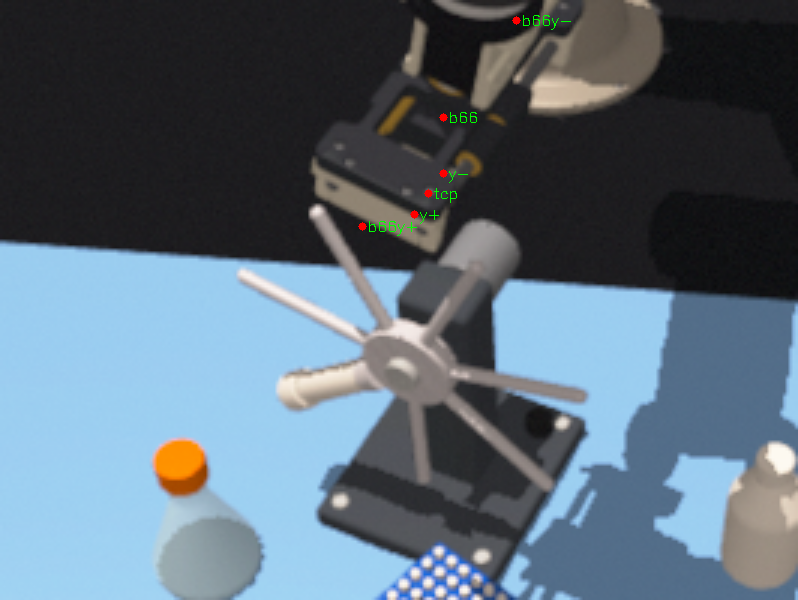

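The wide face in front is the 190 mm gripper body, and the fingertips hide behind it. The projected TCP agrees with that. I continue the insertion.

Call:
send_rows --targets '[[[-0.4,0,0.5,-3.5,6,11,1],[-0.4,0,0.5,-2.5,6,26,1],[-0.4,0,0.5,-1.5,6,41,1],[-0.4,0,0.5,-0.4,6,56,1],[-0.4,0,0.5,0.4,6,66,1]]]'

```text
time: 4.25
tool_pos: [587.4, -26.3, 288.7]
tcp_rot: [3.131, 0.208, 1.227]
contact_force: [-0.5, 0.3, -0.8]
grip_width: 0.4
```

Run:
```python
from mv import *
st()
rows([goal(f,100,a) for f,a in((9,13),(12,15),(15,17),(18,19),(21,21))])
```

```text
4.25 own xyz 7.0 14.3 103.7 phi 7.9 F [-0.5  0.3 -0.8] q [-0.07  0.47  1.18 -0.2   1.54  0.29] w 0 [587. -26. 289.]
[ [0.6, -1.1, -0.1, 2.3, -3.1, 4.5, 1.0],
[0.6, -3.1, -0.2, 7.5, -3.1, 4.4, 1.0],
[0.6, -5.1, -0.2, 12.7, -3.1, 4.5, 1.0],
[0.6, -7.1, -0.2, 18.0, -3.1, 4.9, 1.0],
[0.6, -9.1, -0.2, 23.2, -3.1, 5.6, 1.0] ]
dist 24.03288590255725 ang 9.121951545584968
```

Call:
send_rows --targets '[[[0.6,-1,0,2.3,-3,4.5,1],[0.6,-3,0,7.5,-3,4.5,1],[0.6,-5,0,12.5,-3,4.5,1],[0.6,-7,0,18,-3,5,1],[0.6,-9,0,23,-3,5.5,1]]]'

```text
time: 4.67
tool_pos: [592.0, -5.2, 279.3]
tcp_rot: [3.141, 0.368, 1.225]
contact_force: [-0.3, -1.3, -0.4]
grip_width: 0.4
```

Run:
```python
from mv import *
st()
rows([goal(f,100,a) for f,a in((24,22),(27,24),(30,26),(33,28),(36,30))])
im=capture("scene"); x,y=proj(AX+[0,0,60],"scene")[0].astype(int); cv2.imwrite("pics/s3.png",cv2.resize(im[y-100:y+100,x-133:x+133],None,fx=3,fy=3)[:,:,::-1])
```

```text
4.67 own xyz 4.3 35.8 94.3 phi 20.8 F [-0.3 -1.3 -0.4] q [ 0.04  0.54  1.12 -0.34  1.62  0.39] w 0 [592.  -5. 279.]
[ [-0.0, -0.9, -0.2, 5.6, -0.3, 1.0, 1.0],
[-0.1, -2.9, -0.2, 10.8, -0.3, 1.4, 1.0],
[-0.1, -4.9, -0.2, 16.0, -0.3, 2.1, 1.0],
[-0.1, -6.9, -0.2, 21.1, -0.3, 3.0, 1.0],
[-0.1, -8.9, -0.2, 26.2, -0.4, 4.2, 1.0] ]
dist 26.564586371124314 ang 8.902808545621994
```

View pics/s3.png

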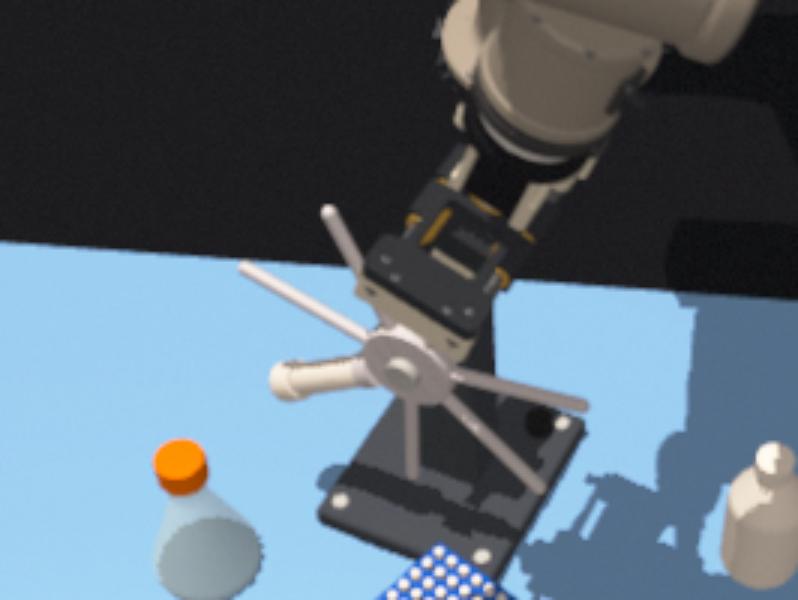

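The wheel has begun to turn: the tube's cap moved from (390, 297) to (381, 285). The force is low, so I continue.

Call:
send_rows --targets '[[[0,-1,0,5.5,0,1,1],[0,-3,0,11,0,1.5,1],[0,-5,0,16,0,2,1],[0,-7,0,21,0,3,1],[0,-9,0,26,0,4,1]]]'

```text
time: 5.13
tool_pos: [599.5, 15.9, 265.6]
tcp_rot: [3.142, 0.524, 1.225]
contact_force: [-0.2, -1.5, 0.3]
grip_width: 0.5
```

Run:
```python
from mv import *
st()
rows([goal(f,100,a) for f,a in((39,32),(42,34),(45,36),(48,38),(51,40))])
```

```text
5.13 own xyz 4.3 58.2 80.6 phi 35.8 F [-0.2 -1.5  0.3] q [ 0.13  0.63  1.06 -0.46  1.7   0.48] w 1 [599.  16. 266.]
[ [-0.1, -2.0, -0.2, 5.5, -0.3, 0.1, 1.0],
[-0.1, -4.0, -0.2, 10.7, -0.3, 1.0, 1.0],
[-0.1, -6.0, -0.2, 15.8, -0.3, 2.3, 1.0],
[-0.1, -8.0, -0.2, 20.8, -0.3, 3.7, 1.0],
[-0.1, -10.0, -0.2, 25.7, -0.3, 5.5, 1.0] ]
dist 26.31047403553321 ang 10.002499687578101
```

Call:
send_rows --targets '[[[0,-2,0,5.5,0,0,1],[0,-4,0,11,0,1,1],[0,-6,0,16,0,2,1],[0,-8,0,21,0,4,1],[0,-10,0,26,0,5.5,1]]]'

```text
time: 5.55
tool_pos: [606.1, 34.6, 247.6]
tcp_rot: [-3.141, 0.699, 1.225]
contact_force: [0.4, -1.7, 1.0]
grip_width: 0.1
```

Run:
```python
from mv import *
st()
rows([goal(f,100,a) for f,a in((54,41),(57,42),(60,44),(62,45),(62,45))])
```

```text
5.55 own xyz 4.3 78.0 62.6 phi 51.3 F [ 0.4 -1.7  1. ] q [ 0.22  0.74  0.99 -0.59  1.79  0.54] w 0 [606.  35. 248.]
[ [-0.2, -1.0, -0.2, 4.7, -0.3, 1.1, 1.0],
[-0.2, -2.0, -0.2, 9.7, -0.3, 2.4, 1.0],
[-0.2, -4.0, -0.2, 14.7, -0.3, 4.1, 1.0],
[-0.2, -5.0, -0.2, 17.9, -0.3, 5.4, 1.0],
[-0.2, -5.0, -0.2, 17.9, -0.3, 5.4, 1.0] ]
dist 18.710609365236024 ang 5.0079936102195655
```

Call:
send_rows --targets '[[[0,-1,0,4.7,0,1,1],[0,-2,0,9.7,0,2.4,1],[0,-4,0,14.7,0,4,1],[0,-5,0,18,0,5.4,1],[0,-5,0,18,0,5.4,1]]]'

```text
time: 5.97
tool_pos: [609.1, 44.9, 229.3]
tcp_rot: [-3.136, 0.787, 1.231]
contact_force: [1.0, 0.7, 0.3]
grip_width: 0.6
```

Run:
```python
from mv import *
st()
p,R=cur()
print("retract out along -z; next spoke ~",62+9-51.4)
# first back off 6mm from spoke, then out along tool axis 100
im=capture("scene"); x,y=proj(AX+[0,0,60],"scene")[0].astype(int); cv2.imwrite("pics/s4.png",cv2.resize(im[y-100:y+100,x-133:x+133],None,fx=3,fy=3)[:,:,::-1])
```

```text
5.97 own xyz 3.7 88.7 44.3 phi 63.5 F [1.  0.7 0.3] q [ 0.25  0.81  0.96 -0.65  1.83  0.57] w 1 [609.  45. 229.]
retract out along -z; next spoke ~ 19.6
```

View pics/s4.png

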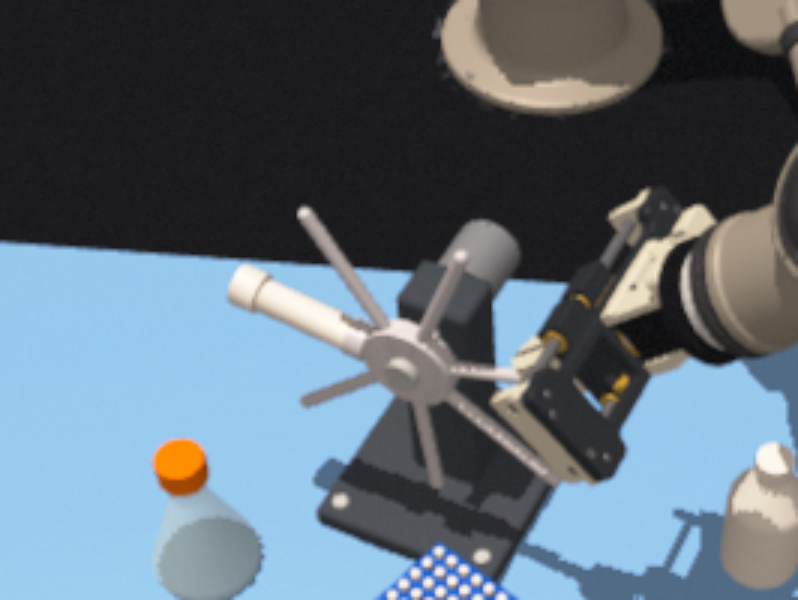

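The wheel turned about 50°. The tube now points up-left, with its cap at (245, 285) in this crop. I retract along the tool axis.

Call:
send_rows --targets '[[[0,0,0,-6,0,-8,1],[0,0,0,-6,0,-35,1],[0,0,0,-6,0,-65,1],[0,0,0,-6,0,-95,1],[0,0,0,-6,0,-95,1]]]'

```text
time: 6.43
tool_pos: [631.8, 106.4, 308.2]
tcp_rot: [3.133, 0.777, 1.222]
contact_force: [0.6, -0.1, 0.8]
grip_width: 0.6
```

Run:
```python
from mv import *
st()
rows([goal(50,195,38),goal(40,205,31),goal(30,205,25),goal(20,205,18),goal(12,205,13)])
```

```text
6.43 own xyz 4.4 154.2 123.2 phi 51.4 F [ 0.6 -0.1  0.8] q [ 0.32  0.87  0.61 -0.69  2.08  0.45] w 1 [632. 106. 308.]
[ [0.2, 6.5, -0.3, -5.0, -0.4, 1.9, 1.0],
[0.2, 13.5, -0.3, -39.7, -0.2, -8.4, 1.0],
[0.2, 19.5, -0.3, -75.0, 0.0, -2.4, 1.0],
[0.3, 26.5, -0.3, -108.6, 0.2, 9.5, 1.0],
[0.3, 31.5, -0.3, -133.8, 0.3, 23.2, 1.0] ]
dist 135.76382026943753 ang 31.502857013293255
```

Call:
send_rows --targets '[[[0,6.5,0,-5,0,2,1],[0,13.5,0,-40,0,-8,1],[0,19.5,0,-75,0,-2.5,1],[0,26.5,0,-109,0,9.5,1],[0,31.5,0,-134,0,23,1]]]'

```text
time: 6.85
tool_pos: [592.4, -3.3, 385.9]
tcp_rot: [3.134, 0.227, 1.223]
contact_force: [-0.6, -1.1, 1.0]
grip_width: 0.5
```

Run:
```python
from mv import *
st()
rows([goal(5,190,12),goal(4,165,12),goal(4,145,12),goal(4,125,12),goal(4,105,12)])
im=capture("scene"); x,y=proj(AX+[0,0,60],"scene")[0].astype(int); cv2.imwrite("pics/s5.png",cv2.resize(im[y-100:y+100,x-133:x+133],None,fx=3,fy=3)[:,:,::-1])
```

```text
6.85 own xyz 4.0 37.7 200.9 phi 10.6 F [-0.6 -1.1  1. ] q [-0.02  0.48  0.91 -0.22  1.81  0.28] w 0 [592.  -3. 386.]
[ [0.3, 1.0, -0.4, -18.0, 0.1, 16.1, 1.0],
[0.3, 1.0, -0.4, -17.4, -0.1, 41.2, 1.0],
[0.3, 1.0, -0.4, -14.3, -0.2, 61.0, 1.0],
[0.3, 1.0, -0.4, -11.1, -0.4, 80.7, 1.0],
[0.3, 1.0, -0.4, -8.0, -0.5, 100.5, 1.0] ]
dist 100.81537903574655 ang 1.118033988749895
```

View pics/s5.png

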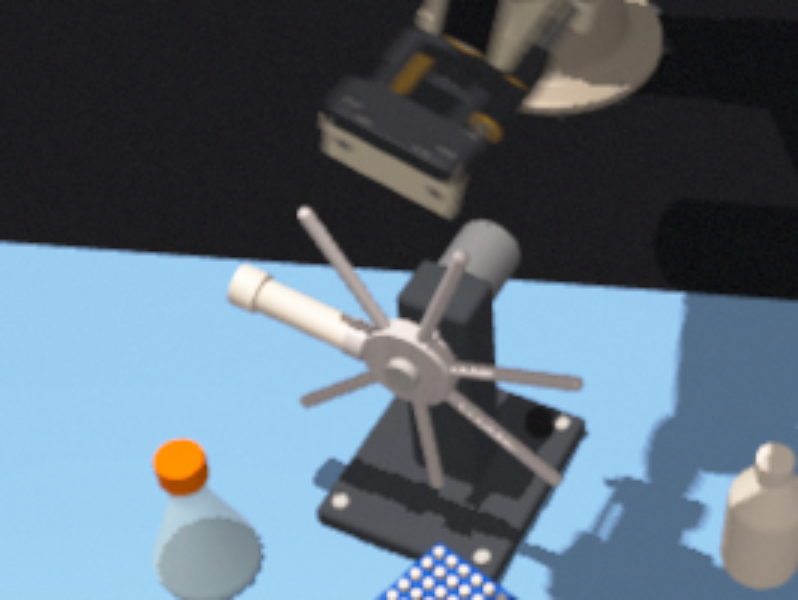

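The wheel is at rest with k5 and k6 straddling the top, tips at (460, 257) and (305, 213). I insert between them.

Call:
send_rows --targets '[[[0,1,0,-18,0,16,1],[0,1,0,-17,0,41,1],[0,1,0,-14,0,61,1],[0,1,0,-11,0,81,1],[0,1,0,-8,0,100,1]]]'

```text
time: 7.32
tool_pos: [581.8, -31.2, 285.2]
tcp_rot: [-3.14, 0.217, 1.225]
contact_force: [-0.0, -0.3, -0.8]
grip_width: 0.5
```

Run:
```python
from mv import *
st()
rows([goal(f,100,a) for f,a in((6,13),(9,15),(12,17),(15,19),(18,21))])
```

```text
7.32 own xyz 3.3 7.9 100.2 phi 4.5 F [-0.  -0.3 -0.8] q [-0.07  0.47  1.19 -0.21  1.55  0.29] w 0 [582. -31. 285.]
[ [-0.1, -0.6, -0.3, 2.7, 0.7, 0.1, 1.0],
[-0.1, -2.6, -0.3, 7.9, 0.6, -0.3, 1.0],
[-0.2, -4.6, -0.3, 13.1, 0.6, -0.5, 1.0],
[-0.2, -6.6, -0.3, 18.4, 0.6, -0.4, 1.0],
[-0.2, -8.6, -0.3, 23.6, 0.6, -0.0, 1.0] ]
dist 23.610670094884057 ang 8.607554821202129
```

Call:
send_rows --targets '[[[0,-0.6,0,3,0.6,0,1],[0,-2.6,0,8,0.6,0,1],[0,-4.6,0,13,0.6,-0.5,1],[0,-6.6,0,18.4,0.6,-0.5,1],[0,-8.6,0,23.6,0.6,0,1]]]'

```text
time: 7.73
tool_pos: [591.2, -8.9, 282.2]
tcp_rot: [3.141, 0.369, 1.225]
contact_force: [-0.5, -1.4, -0.8]
grip_width: 0.6
```

Run:
```python
from mv import *
st()
rows([goal(f,100,a) for f,a in((21,22),(24,24),(27,26),(30,28),(33,30))])
```

```text
7.73 own xyz 4.7 32.0 97.2 phi 18.2 F [-0.5 -1.4 -0.8] q [ 0.04  0.54  1.12 -0.34  1.62  0.39] w 1 [591.  -9. 282.]
[ [-0.1, -0.8, -0.3, 5.0, -0.8, 2.2, 1.0],
[-0.1, -2.8, -0.3, 10.2, -0.8, 2.4, 1.0],
[-0.1, -4.8, -0.3, 15.4, -0.8, 2.8, 1.0],
[-0.1, -6.8, -0.3, 20.6, -0.8, 3.4, 1.0],
[-0.1, -8.8, -0.3, 25.8, -0.9, 4.4, 1.0] ]
dist 26.14000453784201 ang 8.805679985100527
```

Call:
send_rows --targets '[[[0,-0.8,0,5,-0.8,2,1],[0,-2.8,0,10,-0.8,2.4,1],[0,-4.8,0,15.4,-0.8,2.8,1],[0,-6.8,0,20.6,-0.8,3.4,1],[0,-8.8,0,25.8,-0.8,4.4,1]]]'

```text
time: 8.15
tool_pos: [597.9, 12.6, 268.2]
tcp_rot: [-3.142, 0.522, 1.225]
contact_force: [-1.0, -1.3, -0.8]
grip_width: 0.3
```

Run:
```python
from mv import *
st()
rows([goal(f,100,a) for f,a in((36,32),(39,34),(42,35),(45,37),(48,39))])
```

```text
8.15 own xyz 3.9 54.6 83.2 phi 33.3 F [-1.  -1.3 -0.8] q [ 0.13  0.62  1.06 -0.46  1.7   0.47] w 0 [598.  13. 268.]
[ [-0.1, -2.1, -0.2, 4.8, 0.1, -0.1, 1.0],
[-0.1, -4.1, -0.2, 10.0, 0.0, 0.6, 1.0],
[-0.1, -5.1, -0.2, 15.1, 0.0, 1.5, 1.0],
[-0.1, -7.1, -0.2, 20.2, 0.0, 2.7, 1.0],
[-0.1, -9.1, -0.2, 25.2, -0.0, 4.2, 1.0] ]
dist 25.585617009347718 ang 9.10274683818022
```

Call:
send_rows --targets '[[[0,-2,0,5,0,0,1],[0,-4,0,10,0,0.6,1],[0,-5,0,15,0,1.5,1],[0,-7,0,20,0,2.7,1],[0,-9,0,25,0,4.2,1]]]'

```text
time: 8.57
tool_pos: [604.5, 31.0, 251.8]
tcp_rot: [-3.141, 0.679, 1.226]
contact_force: [-0.2, -2.0, 1.5]
grip_width: 0.3
```

Run:
```python
from mv import *
st()
rows([goal(f,100,a) for f,a in((51,40),(54,41),(57,42),(60,44),(62,45))])
```

```text
8.57 own xyz 4.0 74.0 66.8 phi 47.9 F [-0.2 -2.   1.5] q [ 0.21  0.72  1.   -0.58  1.78  0.53] w 0 [604.  31. 252.]
[ [-0.2, -1.1, -0.2, 5.3, 0.0, 0.7, 1.0],
[-0.2, -2.1, -0.2, 10.4, 0.0, 1.9, 1.0],
[-0.2, -3.1, -0.2, 15.4, -0.0, 3.4, 1.0],
[-0.2, -5.1, -0.2, 20.3, -0.0, 5.2, 1.0],
[-0.2, -6.1, -0.2, 23.6, -0.0, 6.5, 1.0] ]
dist 24.43184804713754 ang 6.1065538563088095
```

Call:
send_rows --targets '[[[0,-1,0,5.3,0,0.7,1],[0,-2,0,10.4,0,2,1],[0,-3,0,15.4,0,3.4,1],[0,-5,0,20.3,0,5.2,1],[0,-6,0,23.6,0,6.5,1]]]'

```text
time: 8.98
tool_pos: [609.1, 44.7, 230.3]
tcp_rot: [-3.138, 0.786, 1.229]
contact_force: [0.1, -1.4, -0.3]
grip_width: 0.3
```

Run:
```python
from mv import *
st()
im=capture("scene"); x,y=proj(AX+[0,0,60],"scene")[0].astype(int); cv2.imwrite("pics/s6.png",cv2.resize(im[y-100:y+100,x-133:x+133],None,fx=3,fy=3)[:,:,::-1])
```

```text
8.98 own xyz 3.7 88.6 45.3 phi 62.9 F [ 0.1 -1.4 -0.3] q [ 0.25  0.8   0.96 -0.65  1.83  0.57] w 0 [609.  45. 230.]
```

View pics/s6.png

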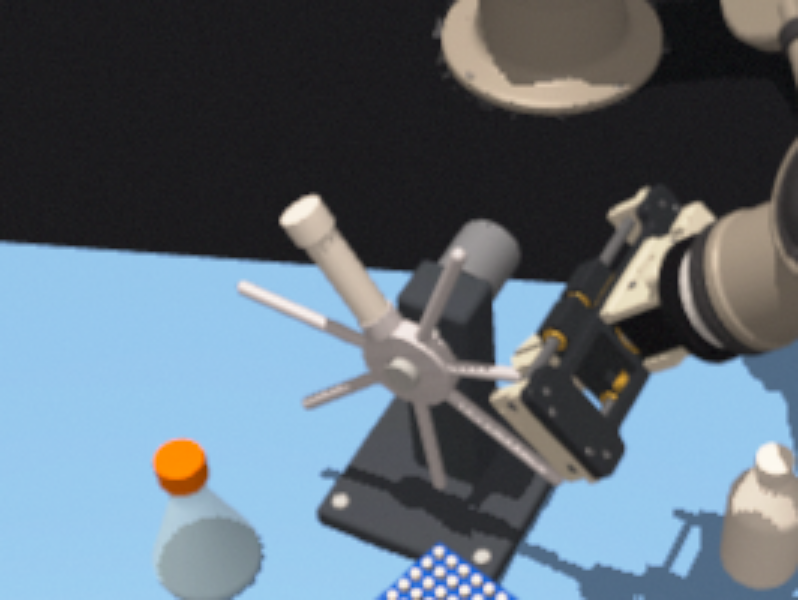

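The tube is now about 29° short of vertical. Pushing the same spoke (k5) about 30° further keeps the fingers far from the tube, so I measure the angle accurately and continue with it.

```bash
cat > ang.py <<'E'
from mv import *
from scipy.optimize import least_squares
def ang(picks,guess,x0,y0,s=3,cam="scene"):
    # picks: {k:(u,v)} in crop; k=0 -> cap top centre r 135; others r=131
    def f(t):
        w=wheel_pts(AX,YAW,t[0],34,131); w0=wheel_pts(AX,YAW,t[0],34,135)
        return np.concatenate([proj((w0 if k==0 else w)[k][1],cam)[0]-np.array([x0+(u-1)/s,y0+(v-1)/s]) for k,(u,v) in picks.items()])
    r=least_squares(f,[guess]); print("theta deg",np.degrees(r.x[0]).round(2),r.fun.round(1))
    for k,(u,v) in picks.items(): print(k,np.degrees(least_squares(lambda t:f2(t,k,u,v,x0,y0,s,cam),[guess]).x[0]).round(1))
def f2(t,k,u,v,x0,y0,s,cam):
    return proj(wheel_pts(AX,YAW,t[0],34,135 if k==0 else 131)[k][1],cam)[0]-np.array([x0+(u-1)/s,y0+(v-1)/s])
E
python3 - <<'E'
from ang import *
x,y=proj(AX+[0,0,60],"scene")[0].astype(int)
ang({0:(303,212),6:(458,257),1:(244,289),2:(307,403),3:(441,482)},np.radians(29),x-133,y-100)
rows([goal(f,102,a) for f,a in((65,46),(68,47),(71,48),(74,49),(77,50))])
E
```

```text
theta deg 31.68 [-1.7 -0.7  0.  -0.2 -0.9 -0.5 -0.3  0.  -1.1  0.5]
0 29.8
6 31.6
1 32.5
2 31.9
3 32.6
[ [-0.3, -0.9, 0.1, 3.0, 0.6, -1.8, 1.0],
[-0.3, -1.9, 0.1, 8.0, 0.6, 0.2, 1.0],
[-0.3, -2.9, 0.1, 12.9, 0.6, 2.4, 1.0],
[-0.3, -3.9, 0.1, 17.6, 0.7, 4.8, 1.0],
[-0.3, -4.9, 0.1, 22.2, 0.7, 7.6, 1.0] ]
dist 23.480905993516267 ang 4.9101934788763675
```

Call:
send_rows --targets '[[[0,-1,0,3,0.6,-1,1],[0,-2,0,8,0.6,0.5,1],[0,-3,0,13,0.6,2.4,1],[0,-4,0,17.6,0.6,4.8,1],[0,-5,0,22,0.6,7.5,1]]]'

```text
time: 9.45
tool_pos: [613.3, 54.0, 209.8]
tcp_rot: [-3.139, 0.872, 1.228]
contact_force: [0.7, -1.7, 2.1]
grip_width: 0.6
```

Run:
```python
from mv import *
st()
rows([goal(f,103,a) for f,a in((79,50),(81,50),(83,50),(83,50),(83,50))])
im=capture("scene"); x,y=proj(AX+[0,0,60],"scene")[0].astype(int); cv2.imwrite("pics/s7.png",cv2.resize(im[y-100:y+100,x-133:x+133],None,fx=3,fy=3)[:,:,::-1])
```

```text
9.45 own xyz 4.5 98.7 24.8 phi 75.9 F [ 0.7 -1.7  2.1] q [ 0.28  0.88  0.93 -0.7   1.87  0.6 ] w 1 [613.  54. 210.]
[ [-0.2, -0.1, -0.1, 5.5, -0.5, 1.5, 1.0],
[-0.2, -0.1, -0.1, 8.6, -0.5, 3.3, 1.0],
[-0.2, -0.1, -0.1, 11.7, -0.5, 5.2, 1.0],
[-0.2, -0.1, -0.1, 11.7, -0.5, 5.2, 1.0],
[-0.2, -0.1, -0.1, 11.7, -0.5, 5.2, 1.0] ]
dist 12.771892015521363 ang 0.24494897427831783
```

View pics/s7.png

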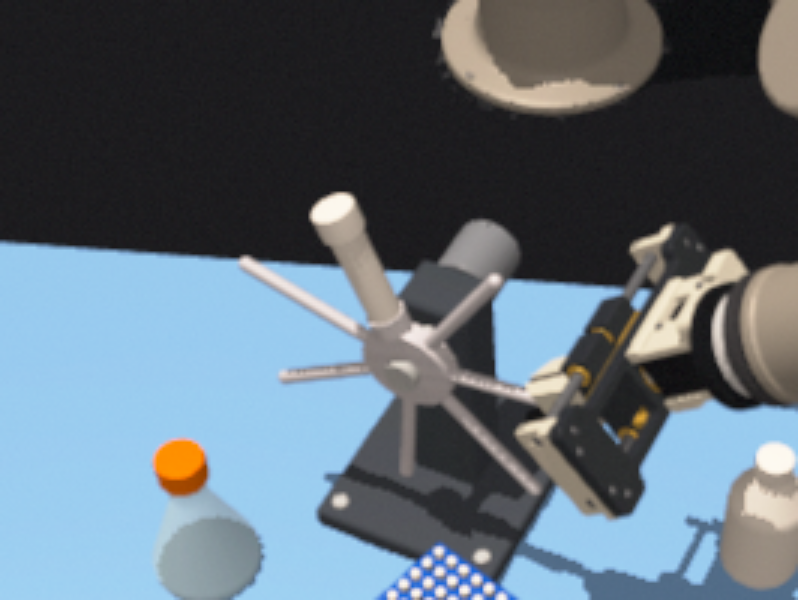

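Run:
```python
from ang import *
x,y=proj(AX+[0,0,60],"scene")[0].astype(int)
ang({0:(336,211),6:(494,280),1:(246,263),2:(286,376),3:(406,471)},np.radians(18),x-133,y-100)
rows([goal(f,103,a) for f,a in((79,51),(81,51),(83,51),(85,52),(87,52))])
```

```text
theta deg 19.58 [-1.7 -1.   0.3  0.8 -0.9  0.  -1.3  0.2 -0.4 -0.1]
0 17.8
6 20.2
1 19.2
2 20.3
3 20.0
[ [-0.3, -0.9, 0.1, 3.9, 0.0, 0.4, 1.0],
[-0.3, -0.9, 0.1, 7.0, 0.0, 2.2, 1.0],
[-0.3, -0.9, 0.1, 10.1, 0.1, 4.1, 1.0],
[-0.3, -1.9, 0.1, 13.0, 0.1, 6.1, 1.0],
[-0.3, -1.9, 0.1, 16.0, 0.1, 8.2, 1.0] ]
dist 17.949600595980055 ang 1.9261360284258222
```

Call:
send_rows --targets '[[[0,-1,0,4,0,0.5,1],[0,-1,0,7,0,2,1],[0,-1,0,10,0,4,1],[0,-2,0,13,0,6,1],[0,-2,0,16,0,8,1]]]'

```text
time: 9.92
tool_pos: [614.4, 57.9, 192.5]
tcp_rot: [-3.138, 0.906, 1.229]
contact_force: [0.3, -2.0, 1.0]
grip_width: 0.2
```

Run:
```python
from mv import *
st()
rows([goal(f,104,a) for f,a in((88.5,52),(90,52),(91.5,53),(93,53),(93,53))])
im=capture("scene"); x,y=proj(AX+[0,0,60],"scene")[0].astype(int); cv2.imwrite("pics/s8.png",cv2.resize(im[y-100:y+100,x-133:x+133],None,fx=3,fy=3)[:,:,::-1])
```

```text
9.92 own xyz 4.3 102.8 7.5 phi 85.8 F [ 0.3 -2.   1. ] q [ 0.3   0.91  0.92 -0.72  1.87  0.63] w 0 [614.  58. 192.]
[ [-0.2, -0.1, -0.0, 4.5, -0.3, 2.0, 1.0],
[-0.2, -0.1, -0.0, 6.6, -0.3, 3.7, 1.0],
[-0.2, -1.1, -0.0, 8.8, -0.3, 5.4, 1.0],
[-0.2, -1.1, -0.0, 10.8, -0.3, 7.1, 1.0],
[-0.2, -1.1, -0.0, 10.8, -0.3, 7.1, 1.0] ]
dist 12.968602788986313 ang 1.118033988749895
```

View pics/s8.png

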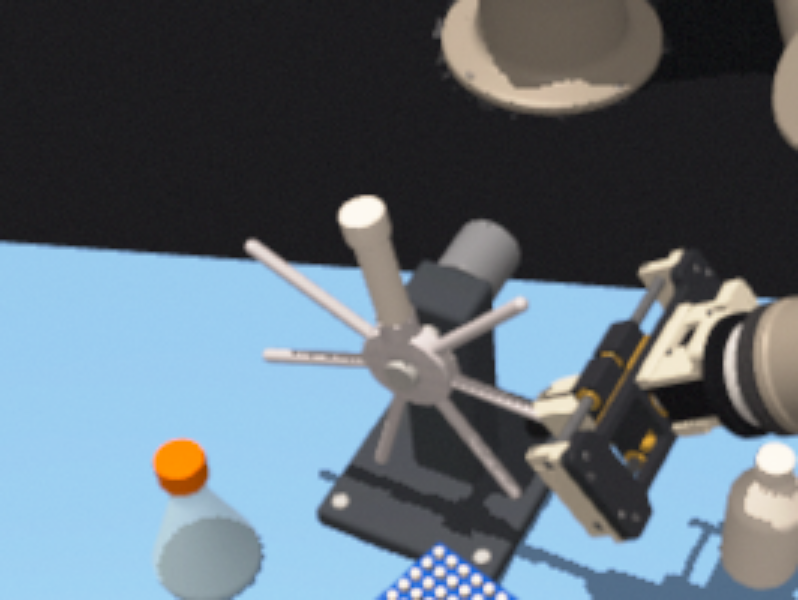

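Run:
```python
from ang import *
x,y=proj(AX+[0,0,60],"scene")[0].astype(int)
ang({0:(363,211),6:(521,304),1:(251,245),2:(269,355),3:(384,460),4:(515,493)},np.radians(9),x-133,y-100)
print(place_of("tube","scene")[0],place_of("axle","scene")[0], proj(AX,"scene"))
```

```text
theta deg 10.36 [-1.3  0.2 -0.4  0.2 -0.4  0.6 -0.7  0.2 -1.3 -0.6 -0.3  0.2]
0 9.3
6 10.3
1 9.2
2 10.6
3 11.8
4 10.7
{'location': [183.7, 249.4], 'conf': 0.93} {'location': [196.9, 251.0], 'conf': 0.92} [[253.99534991 197.7034539 ]]
```

Call:
send_rows --targets '[[[0,0,0,4,0,2,1],[0,0,0,6.5,0,3.7,1],[0,-1,0,9,0,5.4,1],[0,-1,0,11,0,7,1],[0,-1,0,11,0,7,1]]]'

```text
time: 10.48
tool_pos: [614.7, 59.1, 178.9]
tcp_rot: [-3.136, 0.923, 1.23]
contact_force: [-0.2, -1.0, 0.0]
grip_width: 0.7
```

Run:
```python
from mv import *
st()
im=capture("scene"); x,y=proj(AX+[0,0,60],"scene")[0].astype(int); cv2.imwrite("pics/s9.png",cv2.resize(im[y-50:y+90,x-75:x+85],None,fx=5,fy=5)[:595,:,::-1]); print(x,y)
```

```text
10.48 own xyz 4.2 104.0 -6.1 phi 93.4 F [-0.2 -1.   0. ] q [ 0.3   0.93  0.93 -0.73  1.86  0.64] w 1 [615.  59. 179.]
251 177
```

View pics/s9.png

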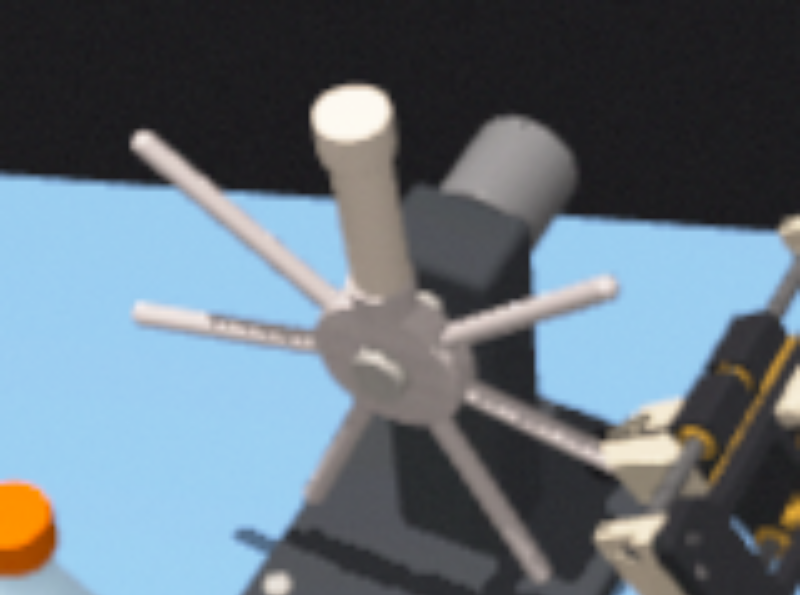

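Run:
```python
from ang import *
ang({0:(355,113),6:(606,287),1:(143,143),2:(142,313),3:(316,493),4:(538,573)},np.radians(3),251-75,177-50,5)
p={0:(355,113),6:(606,287),1:(143,143),2:(142,313),3:(316,493),4:(538,573)}
from scipy.optimize import least_squares
obs={k:np.array([176+(u-2)/5,127+(v-2)/5]) for k,(u,v) in p.items()}
def f(q):
    ax=np.array([q[0],q[1],185]); return np.concatenate([proj(wheel_pts(ax,q[2],q[3],34,135 if k==0 else 131)[k][1],"scene")[0]-o for k,o in obs.items()])
r=least_squares(f,[576,-37,-.34,.05],x_scale=[10,10,.1,.1]); print(r.x,np.degrees(r.x[3]),r.fun.round(1))
# independent: direction of tube axis vs projected vertical
print(rows([goal(f,104,a) for f,a in((94.5,53),(95.5,53),(96.5,53))]))
```

```text
theta deg 2.92 [-1.3 -0.2 -0.1  0.4 -0.6 -0.2 -0.9  0.1 -1.2  0.1 -0.2 -0. ]
0 1.8
6 3.1
1 2.4
2 3.3
3 3.9
4 3.1
[ 5.75273525e+02 -3.65912098e+01 -3.43873221e-01  5.26171640e-02] 3.0147414256499387 [-0.6 -0.2  0.5  0.3  0.1 -0.3 -0.1 -0.  -0.4  0.1  0.5  0. ]
[ [-0.3, -0.1, 0.0, 1.7, -0.3, 1.8, 1.0],
[-0.3, -0.1, 0.0, 3.1, -0.3, 3.0, 1.0],
[-0.3, -0.1, 0.0, 4.4, -0.2, 4.3, 1.0] ]
dist 6.12116730152451 ang 0.31622776601683794
None
```

The angle is about 2.8° and the six tips agree, so I give one small final nudge of about 2.5°.

Call:
send_rows --targets '[[[0,0,0,1,0,1,1],[0,0,0,2,0,2,1],[0,0,0,3,0,3,1],[0,0,0,3.8,0,3.7,1],[0,0,0,3.8,0,3.7,1]]]'

```text
time: 10.95
tool_pos: [614.6, 58.4, 174.6]
tcp_rot: [-3.138, 0.922, 1.229]
contact_force: [-0.3, -0.5, 0.5]
grip_width: 0.5
```

Run:
```python
from mv import *
st()
im=capture("scene"); x,y=251,177; cv2.imwrite("pics/s10.png",cv2.resize(im[y-50:y+90,x-75:x+85],None,fx=5,fy=5)[:595,:,::-1])
```

```text
10.95 own xyz 4.3 103.3 -10.4 phi 95.8 F [-0.3 -0.5  0.5] q [ 0.3   0.94  0.93 -0.72  1.86  0.65] w 0 [615.  58. 175.]
```

View pics/s10.png

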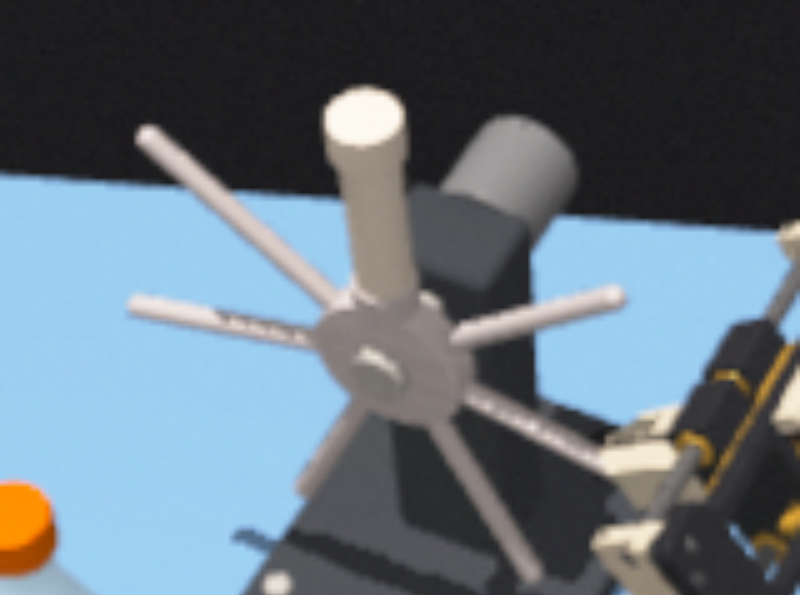

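The tube looks vertical, with the cap at (365, 115) above the hub. I retract along the tool axis, away from the spoke.

Call:
send_rows --targets '[[[0,0,0,-1,0,-5,1],[0,0,0,-2,0,-20,1],[0,0,0,-2,0,-50,1],[0,0,0,-2,0,-85,1],[0,0,0,-2,0,-120,1]]]'

```text
time: 11.42
tool_pos: [646.5, 148.0, 250.4]
tcp_rot: [-3.138, 0.921, 1.228]
contact_force: [3.0, 0.3, 1.1]
grip_width: 0.6
```

Call:
send_rows --targets '[[[0,0,0,0,0,-20,1],[0,0,0,0,0,-40,1],[0,0,0,0,0,-60,1],[0,0,0,0,0,-60,1],[0,0,0,0,0,-60,1]]]'

```text
time: 11.83
tool_pos: [653.3, 184.7, 288.9]
tcp_rot: [3.132, 0.946, 1.228]
contact_force: [0.8, -0.9, 0.8]
grip_width: 0.6
```

Run:
```python
from mv import *
st()
im=capture("scene"); x,y=251,177; cv2.imwrite("pics/s11.png",cv2.resize(im[y-50:y+90,x-75:x+85],None,fx=5,fy=5)[:595,:,::-1])
cv2.imwrite("pics/s11full.png",im[:,:,::-1])
im=capture("top"); cv2.imwrite("pics/t11.png",im[:,:,::-1])
for c in CM:
  for l in("flask","tip_box","reagent"):
    r=place_of(l,c)
    if r: print(l,c,onz(r[0]["location"],c,0).round(1))
```

```text
11.83 own xyz -1.4 235.3 103.9 phi 66.2 F [ 0.8 -0.9  0.8] q [ 0.44  1.21  0.04 -1.    2.37  0.2 ] w 1 [653. 185. 289.]
flask scene [ 625.5 -198.4    0. ]
tip_box scene [695.4   7.3   0. ]
reagent scene [586.1 224.8   0. ]
flask top [ 628.2 -197.5    0. ]
tip_box top [701.5   8.2   0. ]
reagent top [585.9 215.2   0. ]
```

View pics/s11.png

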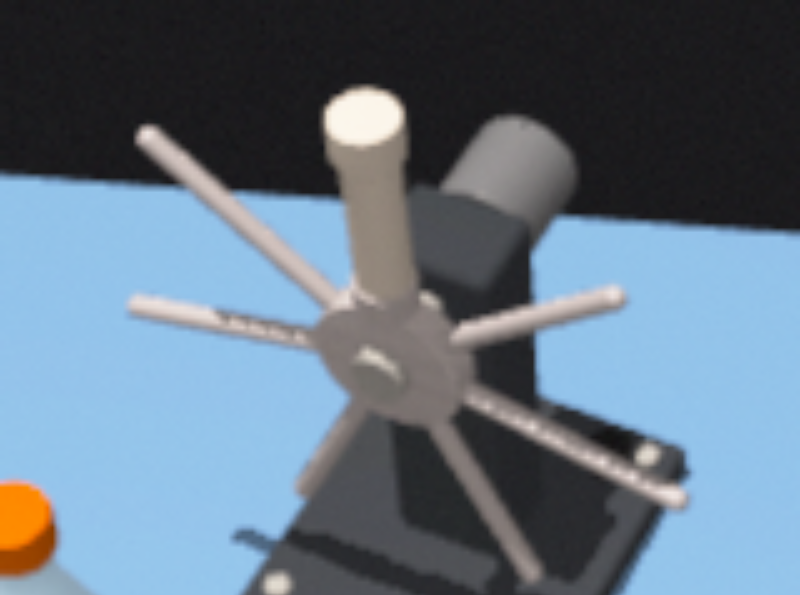

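View pics/t11.png

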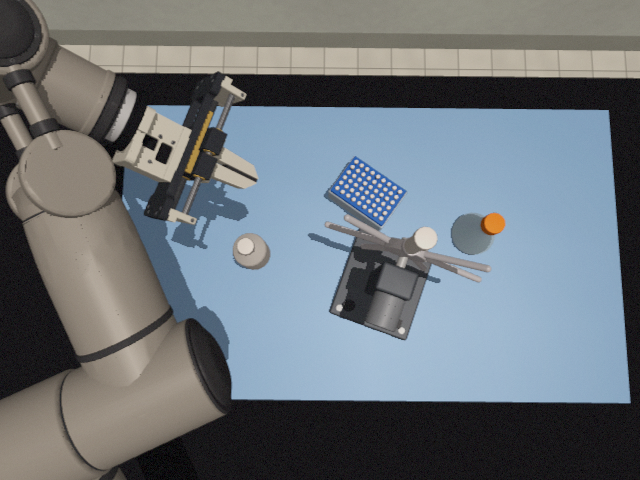

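The wheel is free of the arm and the bystanders are in place. Joints 3 and 4 sit at their limits, so I back off a little and re-fit the angle.

Call:
send_rows --targets '[[[0,0,0,0,0,20,1],[0,0,0,0,0,40,1],[0,0,0,0,0,40,1],[0,0,0,0,0,40,1],[0,0,0,0,0,40,1]]]'

```text
time: 12.65
tool_pos: [643.6, 153.5, 268.8]
tcp_rot: [3.126, 0.942, 1.222]
contact_force: [0.8, -0.2, 0.6]
grip_width: 0.5
```

Run:
```python
from ang import *
st()
p={0:(365,117),6:(615,299),1:(149,137),2:(137,306),3:(304,485),4:(531,574),5:(678,495)}
obs={k:np.array([176+(u-2)/5,127+(v-2)/5]) for k,(u,v) in p.items()}
def f(q):
    ax=np.array([q[0],q[1],185]); return np.concatenate([proj(wheel_pts(ax,q[2],q[3],34,135 if k==0 else 131)[k][1],"scene")[0]-o for k,o in obs.items()])
r=least_squares(f,[576,-37,-.34,.05],x_scale=[10,10,.1,.1]); print(r.x,np.degrees(r.x[3]),r.fun.round(1))
ang(p,0,176,127,5)
im=capture("scene"); a=cv2.imread("pics/s11full.png")[:,:,::-1]
print("wheel change",np.abs(im[130:270,190:330].astype(int)-a[130:270,190:330]).mean())
im=capture("top"); cv2.imwrite("pics/t12.png",cv2.resize(im[170:310,320:500],None,fx=4,fy=4)[:,:,::-1])
```

```text
12.65 own xyz -0.1 202.7 83.8 phi 67.5 F [ 0.8 -0.2  0.6] q [ 0.41  1.06  0.42 -0.84  2.21  0.42] w 0 [644. 154. 269.]
[ 5.75017818e+02 -3.67320858e+01 -3.38744327e-01  1.34208022e-02] 0.768955321151574 [-0.2 -0.3  0.3 -0.4 -0.2  0.  -0.1 -0.2 -0.1  0.4  0.1 -0.5  0.1  1. ]
theta deg 0.79 [-0.9 -0.2 -0.4 -0.2 -0.8  0.1 -0.7 -0.2 -0.6  0.5 -0.5 -0.3 -0.6  1.2]
0 0.0
6 0.5
1 -0.3
2 1.3
3 1.0
4 1.4
5 2.8
wheel change 2.2326700680272107
```

View pics/t12.png

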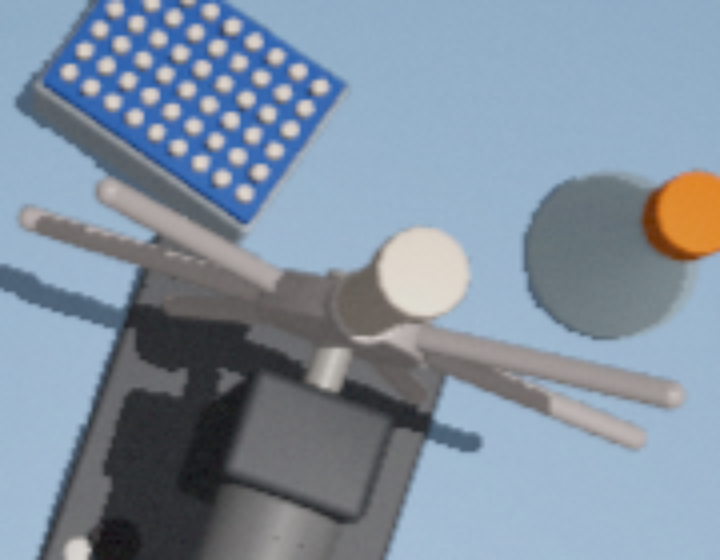

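Run:
```python
from mv import *
for d in(-3,0,3): print(d,proj(wheel_pts(AX,YAW,np.radians(d))[0][1],"top"),"seen 425.4,237.9")
print(get_obs()["dq"].round(3)); close_job()
```

```text
-3 [[419.17468875 235.15253239]] seen 425.4,237.9
0 [[424.51444078 237.04141815]] seen 425.4,237.9
3 [[429.79848586 238.97397453]] seen 425.4,237.9
[ 0.004  0.005  0.014  0.008 -0.007  0.008]
the job is handed in; nothing more can be done
```

The tube now points straight up with its cap on top, about 0.8° off vertical, and I handed the job in after roughly 13 s. I turned the wheel about 129° with the shut fingertips. Two bare spokes were pushed one after the other, then the fingers drew back along the tool axis.

- **Tube angle:** a fit to the six spoke tips and the cap in the scene picture gives about 0.8°; single points ranged from -0.3° to 2.8°. The cap in the top view agrees, at about 0.5°. The limit is 5°.
- **Wheel at rest:** two scene pictures taken about a second apart, after the fingers had drawn back, showed no clear movement of the wheel. I judged this by eye and from the small overall picture difference, not from a measured speed.
- **Forces:** the readings at the end of each move stayed at about 3 N or less. The pushes never brought the fingers near the tube.
- **Bystanders:** the flask and the bottle read within about 7 mm of their starting places. The tip box read within about 11 mm, but that is no more than the two cameras differed on it at the start.
- **Joint limits:** during the final retreat joints 3 and 4 briefly reached the ends of their ranges, at 0.04 and -1.0 rad. I backed off before handing in.

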